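# Turn the card box over and stack it lid down

### The arm

A 7-joint arm with a two-finger parallel gripper is mounted at the origin on the work surface. World frame = base frame: x ahead of the robot, y to its left, z up, the work surface at z = 0. Lengths are in m, angles in rad, forces in N, time in s.
With the tool pointing down it reaches from about 0.35 to 0.9 m from the base axis. Payload 8.1 kg.
Tool frame: the origin (TCP) lies midway between the tips of the shut fingers; the grasp point (between the pads) lies 19 mm behind it; z points along the fingers, y is the line along which they close (so a half turn about z gives the same grasp; the last joint's range is limited). The gripper opens to 92 mm and grips with 3 to 60 N. Pads are 19 mm wide; open, the fingers measure 130 mm over their backs; the gripper's body (75 mm by 190 mm) begins 47 mm behind the grasp point.
Start: joints at [1.195, 0.434, 0.025, 1.573, -0.012, 1.134, -0.075], TCP at [0.168, -0.602, 0.188] pointing down, gripper open.
Joint ranges: [-2.62, 2.62], [-0.44, 2.09], [-1.27, 1.32], [0.08, 2.57], [-1.32, 4.46], [0.12, 2], [-2.74, 2.74]. Speed limits (rad/s): [2.22, 2.22, 3.01, 3.01, 3.14, 3.14, 3.14].

### API

Orientations are given as a rotation vector (axis times angle).
In Python, from cell import readout, get_image, calibration, ticket gives the robot as it stands. The module is installed in compiled form; this text tells all that it offers.
- The arm moves only by the tool move_arm, never from a script. Its argument "series" is a list of rows, each a list of 6 numbers: the shift along the world's x, y, z as a fraction of full scale, then the turn, a rotation vector about the world's x, y, z as a fraction of full scale. A call has 1 to 5 rows; each row is the pose to reach, as a shift and turn from the pose commanded when the call began; what a row does not reach only later rows make up. Full scale, the value 1, is 0.75 m for a shift and 60 degrees for a turn. A row lasts 1/10 s, in which the tool goes at most 50 mm and 8.59 degrees, less where a joint would pass 70% of its speed; a pose out of reach is approached as far as the arm can. A call with a number of a shift or a turn outside -1 to 1 is refused whole. A call with a gripper value outside its range is refused whole. "claw" is the opening, from -1 (shut) to 1 (fully open), so that 0 is half open, set as the call begins (left out, the last holds). The fingers move at their own pace and stop on an object; "squeeze" is the grip in N (left out, the last holds). Time passes only in rows, so rows that repeat a pose let the fingers close. It gives the time, the measured TCP pose, the force, the opening and the grip force at its end, in the units of the state.
- readout.observe(): the state, without advancing time (a new reading comes with each control period).
- get_image(name): name is "side" or "top"; returns (picture, depth): 384x512x3 uint8, red, green, blue; 384x512 float32, m along the optical axis (not along the pixel's ray), 0 where there is no reading.
- calibration(name): a dict with "fx", "fy", "cx", "cy" (pixels), "view" (4x4, takes a point from world to camera coordinates). Camera axes: x right, y down, z forward; pixel columns grow to the right and rows downward; lengths in m; the calibration is good to about 2 mm. A picture is of the moment at which its call begins. calibration takes no time and is no camera call.
- ticket.sign_off(): hands the job in; it is judged then, once.
The state is a dict: "clock": time; "joints": joint angles; "dq": joint speeds; "joint_efforts": joint torques, N m; "position": TCP position; "ee_rot": TCP orientation; "force": force on the tool from outside, world axes, zero at the start; "ft_torque": the same for the moment, N m; "width": opening from 0.0 (shut) to 1.0 (fully open); "gripper_force": force on a finger pad.
Only numpy, scipy, OpenCV 4.12 (cv2) and the standard library are available. Lean on these libraries where they do the work, as an engineer would, in place of code of your own. Each camera call takes 0.05 s, during which the arm holds its last target. There are 200 camera calls.

### The job

On one of the sloping stands leans a closed oblong card box, lid uppermost. Grip it across the joint so that base and lid stay together, turn it over, and stack it lid down squarely on the oblong box that already leans on the stand with the tall ledge; set it down rather than dropping it. Leave the short square box alone and do not push the stacked box out of place.

Things in the scene. Friction and masses are not known exactly. Their poses are not given: they have to be found in the camera images.
- box_base: Base half (0.14 kg) of the oblong grey card box; closed 60 (x) x 90 (y) x 40 (z) mm, sides flush, joint at mid-thickness. Origin: centre of the closed box, in the joint plane. z points base to lid; white label underneath. It first leans at 45 degrees: z up and out, x level, y down the slope, towards the robot's left. Its x sides and upper end are free: grip there across x, pads astride the joint.
- box_lid: Lid half (0.05 kg, 20 mm thick) of that box, loose: its tongue reaches 8 mm into the base with 1.5 mm play. Dark outline on its top. Origin and axes coincide with box_base's while closed. The fixed black stand below: 45 degree board 56 mm wide, ending 10 mm short of the box's upper end; the box's lower end stands on a ledge 34 mm deep; the corner of board and ledge is 20 mm above the counter.
- stacked_box: Box of the same look and size, 0.3 kg, sealed, already lying lid down on the 45 degree stand with the tall ledge, on the robot's right. Origin: its centre; z (base to lid) points into the board, x level, y down the slope, towards the robot's right. The ledge at its lower end reaches 75 mm out and holds a second box too: the turned box goes on with axes parallel to these, centre 40 mm along -z.
- square_box: Bystander: grey box of the same look but short and square, 60 (x) x 60 (y) x 40 (z) mm, 0.18 kg, on a stand like the oblong box's, beside it (the two stands may swap places). Origin at its centre, axes as for box_base.
Mind the look-alikes: they are no part of the job. Leave any orange or purple look-alike of the box_lid alone.

How it is judged:
On the way, in this order (a step that is already met when the one before it is completed fails the run):
1. the box is lifted off its stand, still closed (distance of box_base from where it was at the start of the episode above 0.03 m and distance between box_base and box_lid below 0.006 m), for 0.1 s.
2. the box is held lid down, still closed (angle between box_base's own z axis and vertical above 2 rad and distance between box_base and box_lid below 0.006 m and (contact force between the fingers and box_base above 0.5 N or contact force between the fingers and box_lid above 0.5 N)), for 0.1 s.
At the end, for the whole second after the job is handed in: The oblong box is at rest, lid down, closed (lid within 6 mm of home), flat on the stacked box (10 degrees; centre 34 to 48 mm out from the stacked box's centre), squarely over it (15 mm each way, 11 degrees); the stacked box is within 20 mm of where it was (angle between box_base's own z axis and vertical above 2.09 rad and z of box_base in the frame of stacked_box between -0.048 and -0.034 m and x of box_base in the frame of stacked_box between -0.015 and 0.015 m and y of box_base in the frame of stacked_box between -0.015 and 0.015 m and angle between the z axis of box_base and the z axis of stacked_box, either way round below 0.18 rad and angle between the x axis of box_base and the x axis of stacked_box, either way round below 0.2 rad and distance between box_base and box_lid below 0.006 m and angle between the z axis of box_base and the z axis of box_lid, either way round below 0.12 rad and distance of stacked_box from where it was at the start of the episode below 0.02 m and linear speed of each of box_base, box_lid below 0.02 m/s); the robot touches nothing.
It fails at once if the box comes open (lid more than 15 mm out of place on the base) (distance between box_base and box_lid above 0.015 m).
It fails at once if the box is dropped (moves faster than 0.5 m/s with no finger on it) (linear speed of box_base above 0.5 m/s and contact force between the fingers and box_base below 0.1 N and contact force between the fingers and box_lid below 0.1 N).
It fails at once if the square box is moved by more than 20 mm (distance of square_box from where it was at the start of the episode above 0.02 m).
It fails at once if the stacked box is pushed more than 30 mm out of place (distance of stacked_box from where it was at the start of the episode above 0.03 m).
It also fails if it takes over 42 s, if anything falls off the work surface, if the arm or the gripper's body presses on something with over 40 N, if the wrist force passes 120 N, or if a joint passes its speed limit or range.

## Working session

There is one attempt and no reset: what is moved stays moved. The work goes in short steps, Python scripts to look and compute and a tool call to move; the robot and the scene stay as the last step left them, time stands still between calls to the robot, and variables do not carry over. Pictures are saved under pics/ and viewed, at most 10 in all, crops included, and the job is handed in when it is done.

Besides the shell and the picture viewer there is one more tool, called by a JSON object that holds its "api" and its "payload", one argument or row to a line. move_arm: Moves the arm, as the interface text tells. Shift numbers are shares of 0.75 m and turn numbers shares of 60 degrees, none past 1 either way. Its arguments: {"type":"object","properties":{"series":{"type":"array"},"claw":{"type":"number"},"squeeze":{"type":"number"}},"required":["series"]}

```bash
mkdir -p pics; cat > h.py <<'E'
import numpy as np, cv2
from scipy.spatial.transform import Rotation as R
from cell import readout, get_image, calibration, ticket
def grab(n):
    im,d=get_image(n); c=calibration(n); np.savez(f'/tmp/{n}.npz',im=im,d=d,**c); return im,d,c
def cloud(d,c):
    v,u=np.mgrid[:384,:512]; p=np.stack([(u-c['cx'])*d/c['fx'],(v-c['cy'])*d/c['fy'],d],-1)
    V=np.linalg.inv(c['view']); return p@V[:3,:3].T+V[:3,3]
E
python3 - <<'E'
from h import *
o=[]
for n in('side','top'):
    im,d,c=grab(n); o.append(im); print(n,np.linalg.inv(c['view']).round(3).tolist(),c['fx'])
    cv2.imwrite(f'pics/{n}0.png',cv2.resize(im[...,::-1],(768,576),interpolation=cv2.INTER_CUBIC))
print(readout.observe())
E
```

```text
side [[-0.99, -0.086, 0.115, 0.357], [-0.143, 0.621, -0.771, 0.714], [-0.005, -0.779, -0.626, 0.653], [0.0, 0.0, 0.0, 1.0]] 465.2911591298157
top [[0.01, -0.993, 0.115, 0.35], [-1.0, -0.01, -0.004, -0.003], [0.005, -0.115, -0.993, 0.997], [0.0, 0.0, 0.0, 1.0]] 467.57707707830264
{'clock': 0.1, 'joints': array([ 1.19539939,  0.43513304,  0.02498823,  1.57399991, -0.01161157,
        1.13397759, -0.07510671]), 'dq': array([-0.0014815 , -0.00059615, -0.00130549, -0.00081139,  0.00093692,
       -0.00164168,  0.00214056]), 'joint_efforts': array([ 4.25612438e-03, -6.69130683e+01,  9.89091396e-01, -3.15150261e+01,
       -6.02933415e-02,  3.73373448e-02,  7.96888571e-05]), 'position': array([ 0.16819731, -0.60142322,  0.18763863]), 'ee_rot': array([-3.11110828e+00, -4.26852405e-01,  4.79865946e-04]), 'force': array([ 1.04970254, -0.60889235,  0.29568379]), 'ft_torque': array([-0.03503704,  0.04688031, -0.00551639]), 'gripper_force': 0.0, 'width': 1.0003586531884985}
```

View pics/side0.png

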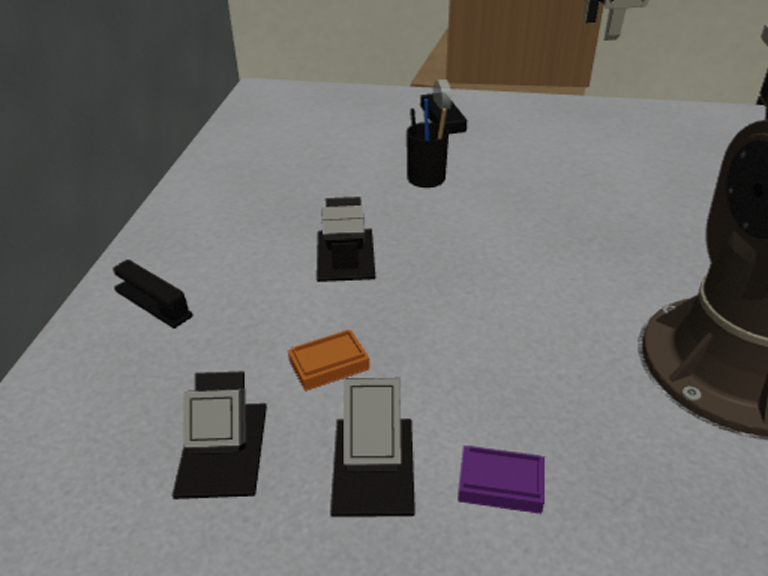

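View pics/top0.png

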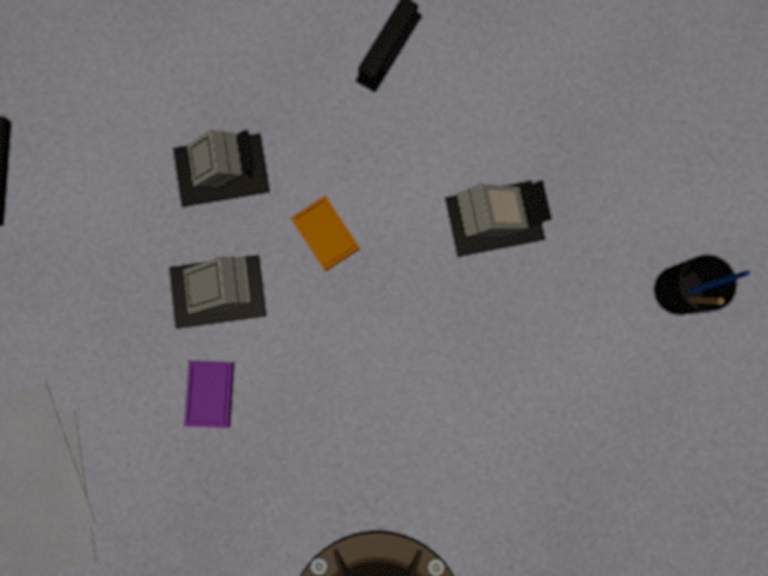

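The side view shows these grey candidates: the oblong lid-up box at (372,421), the square box at (213,418) and the stacked box at (343,220). The orange (330,358) and purple (502,478) look-alikes are not wanted. In the top view the oblong box is at (215,284), the square at (213,158) and the stacked at (497,208). By the description I choose the oblong box at side (372,421). I'll measure it and check it in a crop.

```bash
cat > m.py <<'E'
from h import *
def L(n):
    z=np.load(f'/tmp/{n}.npz'); return z['im'],z['d'],{k:z[k] for k in('fx','fy','cx','cy','view')}
P=[]
for n in('side','top'):
    im,d,c=L(n); p=cloud(d,c); m=(d>0)&(p[...,2]>.008)&(p[...,2]<.25)&(p[...,0]>.3)&(p[...,0]<.85)
    hsv=cv2.cvtColor(im,cv2.COLOR_RGB2HSV); m&=(hsv[...,1]<80)&(hsv[...,2]>70)
    _,lab,st,ce=cv2.connectedComponentsWithStats(m.astype(np.uint8))
    for i in range(1,len(st)):
        if st[i,4]>60:
            q=p[lab==i]; print(n,st[i].tolist(),np.percentile(q,[2,50,98],axis=0).round(3).tolist())
            # dominant planes by ransac
            rng=np.random.default_rng(0); r=q
            for k in range(2):
                best=None
                for _ in range(300):
                    a,b,e=r[rng.choice(len(r),3,False)]; nn=np.cross(b-a,e-a); l=np.linalg.norm(nn)
                    if l<1e-8: continue
                    nn/=l; s=abs((r-a)@nn)<.0025
                    if best is None or s.sum()>best.sum(): best=s
                f=r[best]; ct=f.mean(0); nn=np.linalg.svd(f-ct,full_matrices=False)[2][2]; nn*=np.sign(nn[2])
                xy=f-ct; e1=np.cross([0,0,1],nn); e1/=np.linalg.norm(e1); e2=np.cross(nn,e1)
                w=np.stack([xy@e1,xy@e2],1).astype(np.float32); rect=cv2.minAreaRect(w)
                cc=ct+rect[0][0]*e1+rect[0][1]*e2
                print('  pl',best.sum(),'n',nn.round(3),'ctr',cc.round(4),'size',np.round(rect[1],4),'ang',round(rect[2],1),'e1',e1.round(3))
                r=r[~best]
                if len(r)<40: break
E
python3 m.py
python3 - <<'E'
from h import *
a=np.load('/tmp/side.npz')['im'][235:350,110:290]; b=np.load('/tmp/side.npz')['im'][120:195,190:270]
f=lambda x,w:cv2.resize(x[...,::-1],(w,480),interpolation=cv2.INTER_CUBIC)
cv2.imwrite('pics/crop.png',np.hstack([f(a,480),f(b,320)]))
E
```

```text
side [289, 53, 12, 16, 135] [[0.433, -0.704, 0.048], [0.448, -0.672, 0.069], [0.471, -0.656, 0.083]]
  pl 52 n [-0.897 -0.436  0.074] ctr [ 0.4608 -0.6831  0.0647] size [0.034  0.0631] ang 87.5 e1 [ 0.437 -0.9    0.   ]
  pl 43 n [-0.578  0.385  0.72 ] ctr [ 0.4442 -0.6726  0.0721] size [0.0428 0.019 ] ang 68.2 e1 [-0.554 -0.832  0.   ]
side [214, 134, 30, 22, 495] [[0.522, -0.139, 0.083], [0.55, -0.121, 0.097], [0.579, -0.104, 0.111]]
  pl 411 n [-0.145  0.696  0.703] ctr [ 0.5504 -0.1211  0.0975] size [0.0592 0.0395] ang 1.5 e1 [-0.979 -0.204  0.   ]
  pl 44 n [-0.098  0.533  0.841] ctr [ 0.5505 -0.1212  0.0976] size [0.0572 0.0415] ang 0.1 e1 [-0.983 -0.182  0.   ]
side [229, 252, 38, 58, 2049] [[0.42, 0.2, 0.049], [0.449, 0.232, 0.08], [0.48, 0.264, 0.111]]
  pl 1936 n [-0.102  0.7    0.707] ctr [0.4496 0.2322 0.0797] size [0.0898 0.0593] ang 89.8 e1 [-0.99  -0.144  0.   ]
  pl 63 n [-0.234  0.655  0.718] ctr [0.4495 0.2319 0.0802] size [0.0884 0.059 ] ang 82.2 e1 [-0.942 -0.337  0.   ]
side [122, 260, 38, 38, 1287] [[0.595, 0.221, 0.049], [0.625, 0.244, 0.069], [0.655, 0.266, 0.
[... 540 characters left out ...]
0 e1 [ 0.982  0.189 -0.   ]
top [305, 123, 46, 34, 1198] [[0.525, -0.193, 0.051], [0.557, -0.142, 0.092], [0.588, -0.106, 0.112]]
  pl 733 n [ 0.145 -0.689  0.71 ] ctr [ 0.5614 -0.1641  0.0808] size [0.0589 0.095 ] ang 0.8 e1 [ 0.979  0.206 -0.   ]
  pl 433 n [-0.147  0.697  0.702] ctr [ 0.5519 -0.1207  0.099 ] size [0.0417 0.0598] ang 89.6 e1 [-0.978 -0.207  0.   ]
top [122, 171, 45, 38, 1261] [[0.422, 0.175, 0.052], [0.454, 0.209, 0.092], [0.485, 0.262, 0.111]]
  pl 756 n [-0.106  0.695  0.711] ctr [0.4507 0.2327 0.0808] size [0.0933 0.0603] ang 89.7 e1 [-0.988 -0.151  0.   ]
  pl 444 n [ 0.099 -0.711  0.696] ctr [0.457  0.1886 0.0984] size [0.0603 0.0422] ang 1.3 e1 [ 0.991  0.137 -0.   ]
```

View pics/crop.png

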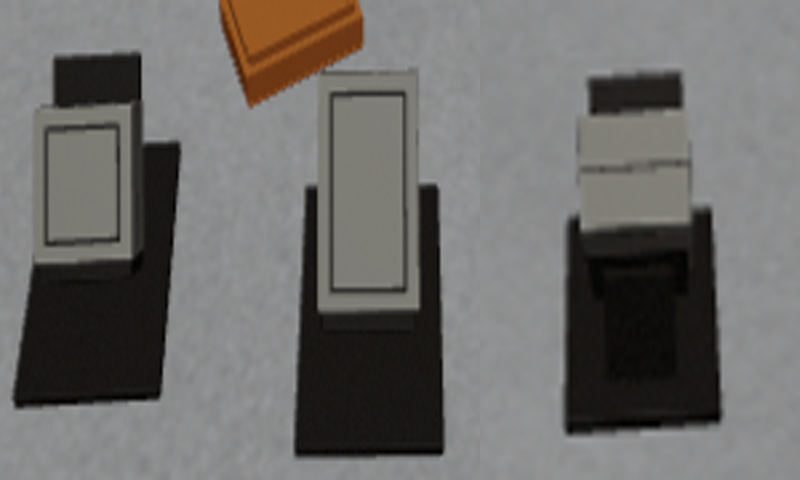

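The crop confirms it: the oblong lid-up box is in the middle at side (372,421), the square box is on the left, and the stacked box shows its upper end with the joint line. The sizes and 45° normals match in both cameras.

```bash
cat > g.py <<'E'
from h import *
s=np.sqrt(.5)
def frame(yaw,y,z):
    Y=R.from_euler('z',yaw,degrees=True).as_matrix(); y=Y@np.array(y); z=Y@np.array(z); return np.stack([np.cross(y,z),y,z],1)
Rb=frame(8.3,(0,s,-s),(0,s,s)); cb=np.array([.4502,.2325,.0803])-.02*Rb[:,2]
Rs=frame(11.8,(0,-s,-s),(0,s,-s)); cs=np.array([.558,-.1513,.0666])
ct=cs-.04*Rs[:,2]
OFF=-.022
def tool(Rx,c,back=0,out=0): # tool y=box x, tool z=box y
    T=np.stack([-Rx[:,2],Rx[:,0],Rx[:,1]],1); T[:,0]=np.cross(T[:,1],T[:,2])
    return c+(OFF+.019-back)*Rx[:,1]+out*np.array([0,0,1]),T
def rel(p,T,quiet=False):
    o=readout.observe(); d=(np.array(p)-o['position'])/.75
    w=(R.from_matrix(T)*R.from_rotvec(o['ee_rot']).inv()).as_rotvec()/np.radians(60)
    print('shift',d.round(4),'turn',w.round(4),'| mm',(d*750).round(1),'deg',(w*60).round(2),'q',o['joints'].round(2),'t',round(o['clock'],2))
E
python3 - <<'E'
from g import *
print(cb,cs,ct,np.linalg.det(tool(Rb,cb)[1]))
p,T=tool(Rb,cb,.12); print(p); rel(p,T)
D=R.from_euler('z',8.3,degrees=True).as_matrix()@np.array([[0,1,0],[1,0,0],[0,0,-1.]])
rel([.5,0,.3],D)
E
```

```text
[0.4522415  0.21850599 0.06615786] [ 0.558  -0.1513  0.0666] [ 0.56378402 -0.17898655  0.09488427] 1.0000000000000004
[0.46479676 0.13244284 0.153132  ]
shift [ 0.3955  0.9785 -0.046 ] turn [ 0.6834 -0.4461  1.3007] | mm [296.6 733.9 -34.5] deg [ 41.   -26.76  78.04] q [ 1.2   0.44  0.02  1.57 -0.01  1.13 -0.08] t 0.1
shift [0.4424 0.8019 0.1498] turn [-7.0000e-04 -1.3000e-03  1.3779e+00] | mm [331.8 601.4 112.4] deg [-4.000e-02 -8.000e-02  8.268e+01] q [ 1.2   0.44  0.02  1.57 -0.01  1.13 -0.08] t 0.1
```

{"api": "move_arm", "payload": {
  "series": [
    [0.15,0.1,0.15,0,0,0.14],
    [0.2,0.15,0.15,0,0,0.28],
    [0.25,0.22,0.15,0,0,0.42],
    [0.3,0.28,0.15,0,0,0.56],
    [0.33,0.34,0.15,0,0,0.7]
  ],
  "claw": 1,
  "squeeze": 25
}}

```text
clock: 0.6
position: [0.3355, -0.4461, 0.28]
ee_rot: [2.747, 1.522, 0.0]
force: [1.0, -0.6, 0.5]
width: 1.001
gripper_force: 0.0
```

```bash
python3 - <<'E'
from g import *
p,T=tool(Rb,cb,.12,.04); rel(p,T)
E
```

```text
shift [ 0.1723  0.7714 -0.1158] turn [ 0.7491 -0.1567  0.637 ] | mm [129.3 578.5 -86.9] deg [44.94 -9.4  38.22] q [ 0.99  0.28 -0.2   1.58  0.06  1.29  0.21] t 0.6
```

{"api": "move_arm", "payload": {
  "series": [
    [0.1,0.5,0.0,0.4,-0.08,0.35],
    [0.1,0.5,0.0,0.4,-0.08,0.35],
    [0.1,0.5,0.0,0.4,-0.08,0.35],
    [0.1,0.5,0.0,0.4,-0.08,0.35],
    [0.1,0.5,0.0,0.4,-0.08,0.35]
  ]
}}

```text
clock: 1.1
position: [0.3827, -0.2026, 0.2776]
ee_rot: [-2.152, -1.768, -0.39]
force: [0.1, -0.2, 0.1]
width: 1.0
gripper_force: 0.0
```

{"api": "move_arm", "payload": {
  "series": [
    [0.05,0.3,0.0,0.2,-0.1,0.1],
    [0.05,0.3,0.0,0.2,-0.1,0.1],
    [0.05,0.3,0.0,0.2,-0.1,0.1],
    [0.05,0.3,0.0,0.2,-0.1,0.1],
    [0.05,0.3,0.0,0.2,-0.1,0.1]
  ]
}}

```text
clock: 1.6
position: [0.4199, 0.0267, 0.2794]
ee_rot: [-1.917, -1.806, -0.639]
force: [-1.3, -0.2, -0.7]
width: 1.001
gripper_force: 0.0
```

```bash
python3 - <<'E'
from g import *
p,T=tool(Rb,cb,.12,.04); rel(p,T)
E
```

```text
shift [ 0.0598  0.141  -0.115 ] turn [0.1388 0.0095 0.1963] | mm [ 44.9 105.7 -86.3] deg [ 8.33  0.57 11.78] q [ 0.85  0.2  -0.55  1.91 -0.54  1.27  0.46] t 1.6
```

{"api": "move_arm", "payload": {
  "series": [
    [0.06,0.141,0,0.139,0.01,0.196],
    [0.06,0.141,-0.06,0.139,0.01,0.196],
    [0.06,0.141,-0.115,0.139,0.01,0.196],
    [0.06,0.141,-0.115,0.139,0.01,0.196],
    [0.06,0.141,-0.115,0.139,0.01,0.196]
  ]
}}

```text
clock: 2.1
position: [0.4643, 0.1291, 0.1921]
ee_rot: [-1.615, -1.86, -0.666]
force: [-0.3, 0.2, 0.3]
width: 0.999
gripper_force: 0.0
```

```bash
python3 - <<'E'
from g import *
p,T=tool(Rb,cb,.07); rel(p,T)
E
```

```text
shift [-0.0061  0.0511 -0.0991] turn [-0.0008 -0.0039  0.0022] | mm [ -4.6  38.3 -74.3] deg [-0.05 -0.23  0.13] q [ 0.66  0.49 -0.63  1.9  -0.55  1.09  0.53] t 2.1
```

{"api": "move_arm", "payload": {
  "series": [
    [-0.003,0.025,-0.05,0,0,0],
    [-0.006,0.051,-0.099,0,-0.004,0.002],
    [-0.006,0.051,-0.099,0,-0.004,0.002],
    [-0.006,0.051,-0.099,0,-0.004,0.002]
  ]
}}

```text
clock: 2.5
position: [0.4618, 0.1659, 0.1204]
ee_rot: [-1.616, -1.867, -0.673]
force: [-0.2, -0.1, 1.2]
width: 0.999
gripper_force: 0.0
```

```bash
python3 - <<'E'
from g import *
p,T=tool(Rb,cb); rel(p,T)
im,d,c=grab('top')
a=im[120:240,100:260]
im2,d,c=grab('side'); b=im2[170:330,180:300]
f=lambda x,w:cv2.resize(x[...,::-1],(w,400),interpolation=cv2.INTER_CUBIC)
cv2.imwrite('pics/pre.png',np.hstack([f(a,480),f(b,300)]))
E
```

```text
shift [-0.0124  0.0674 -0.0695] turn [0.0008 0.0044 0.0025] | mm [ -9.3  50.5 -52.1] deg [0.05 0.27 0.15] q [ 0.6   0.59 -0.64  1.99 -0.57  0.88  0.58] t 2.5
```

View pics/pre.png

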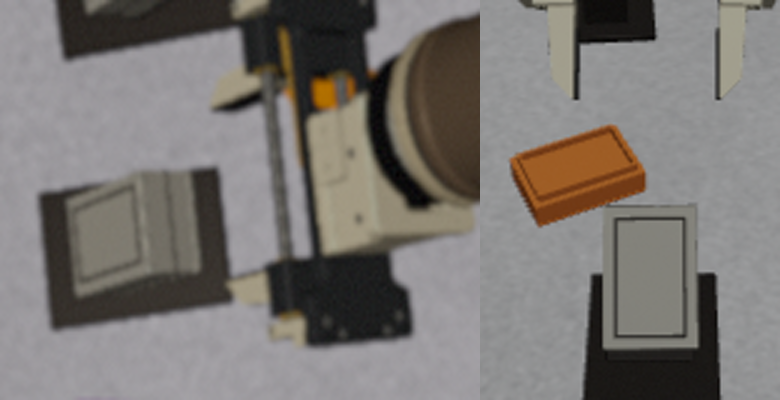

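The fingers straddle the box symmetrically: in the crop they are at columns 577 and 717, and the box centre is at about 650. I'll advance and close.

{"api": "move_arm", "payload": {
  "series": [
    [-0.004,0.022,-0.023,0,0,0],
    [-0.008,0.045,-0.046,0,0.002,0.001],
    [-0.012,0.067,-0.069,0.001,0.004,0.002],
    [-0.012,0.067,-0.069,0.001,0.004,0.002],
    [-0.012,0.067,-0.069,0.001,0.004,0.002]
  ]
}}

```text
clock: 3.1
position: [0.4534, 0.2162, 0.0682]
ee_rot: [-1.613, -1.866, -0.669]
force: [0.1, -0.1, 0.5]
width: 0.999
gripper_force: 0.0
```

```bash
python3 - <<'E'
from g import *
p,T=tool(Rb,cb); rel(p,T)
E
```

```text
shift [-0.0011  0.0003  0.0001] turn [-0.      0.0013  0.0004] | mm [-0.8  0.2  0. ] deg [-0.    0.08  0.03] q [ 0.52  0.68 -0.67  2.06 -0.61  0.7   0.61] t 3.1
```

{"api": "move_arm", "payload": {
  "series": [
    [0,0,0,0,0,0],
    [0,0,0,0,0,0],
    [0,0,0,0,0,0],
    [0,0,0,0,0,0],
    [0,0,0,0,0,0]
  ],
  "claw": -0.2,
  "squeeze": 25
}}

```text
clock: 3.6
position: [0.4525, 0.2168, 0.0673]
ee_rot: [-1.612, -1.865, -0.668]
force: [-0.0, -1.7, 1.7]
width: 0.649
gripper_force: 25.0
```

{"api": "move_arm", "payload": {
  "series": [
    [0,0,0,0,0,0],
    [0,0,0,0,0,0],
    [0,0,0,0,0,0],
    [0,0,0,0,0,0],
    [0,0,0,0,0,0]
  ]
}}

```text
clock: 4.1
position: [0.4525, 0.2168, 0.0672]
ee_rot: [-1.612, -1.865, -0.668]
force: [0.2, -3.2, 5.9]
width: 0.649
gripper_force: 25.0
```

{"api": "move_arm", "payload": {
  "series": [
    [0,0,0.012,0,0,0],
    [0,0,0.03,0,0,0],
    [0,0,0.055,0,0,0],
    [0,0,0.08,0,0,0],
    [0,0,0.107,0,0,0]
  ]
}}

```text
clock: 4.6
position: [0.4516, 0.2173, 0.1488]
ee_rot: [-1.611, -1.866, -0.667]
force: [0.8, -0.1, -1.9]
width: 0.644
gripper_force: 25.0
```

{"api": "move_arm", "payload": {
  "series": [
    [0,0,0.03,0,0,0],
    [0,0,0.06,0,0,0],
    [0,0,0.09,0,0,0],
    [0,0,0.12,0,0,0],
    [0,0,0.12,0,0,0]
  ]
}}

```text
clock: 5.1
position: [0.4527, 0.2178, 0.2404]
ee_rot: [-1.611, -1.87, -0.671]
force: [1.4, -0.2, -2.1]
width: 0.643
gripper_force: 25.0
```

```bash
python3 - <<'E'
from g import *
p,T=tool(Rs,ct,0.0,.15); rel(p,T); print(readout.observe()['force'])
o=readout.observe()
im2,d,c=grab('side'); cv2.imwrite('pics/lift.png',cv2.resize(im2[100:330,150:400,::-1],(600,552)))
E
```

```text
shift [ 0.1475 -0.5263  0.0088] turn [-1.4763 -0.2597  0.0414] | mm [ 110.6 -394.7    6.6] deg [-88.58 -15.58   2.48] q [ 0.57  0.39 -0.69  1.92 -0.63  1.05  0.41] t 5.1
[ 1.38870281 -0.15976498 -2.05167718]
```

View pics/lift.png

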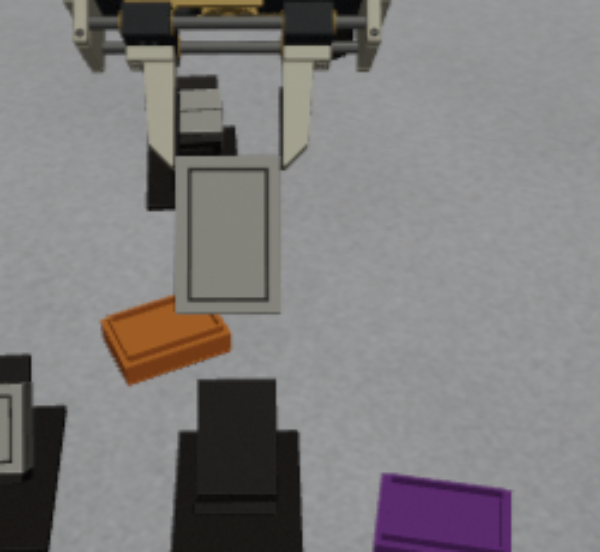

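The lid-up box is held closed, with its lid face at (228,233) in the crop, clear of its stand. Now I'll turn it over while moving it towards the stacked box.

{"api": "move_arm", "payload": {
  "series": [
    [0.009,-0.033,0.012,-0.092,-0.016,0.003],
    [0.018,-0.066,0.024,-0.184,-0.032,0.005],
    [0.027,-0.099,0.036,-0.276,-0.048,0.008],
    [0.036,-0.132,0.048,-0.368,-0.064,0.01],
    [0.045,-0.165,0.06,-0.46,-0.08,0.013]
  ]
}}

```text
clock: 5.65
position: [0.4856, 0.092, 0.2823]
ee_rot: [-1.884, -2.218, -0.287]
force: [0.6, 1.1, -2.5]
width: 0.645
gripper_force: 25.0
```

{"api": "move_arm", "payload": {
  "series": [
    [0.009,-0.033,0,-0.092,-0.016,0.003],
    [0.018,-0.066,0,-0.184,-0.032,0.005],
    [0.027,-0.099,0,-0.276,-0.048,0.008],
    [0.036,-0.132,0,-0.368,-0.064,0.01],
    [0.045,-0.165,0,-0.46,-0.08,0.013]
  ]
}}

```text
clock: 6.15
position: [0.5194, -0.0312, 0.2818]
ee_rot: [1.909, 2.289, -0.177]
force: [-0.9, -0.4, -2.7]
width: 0.653
gripper_force: 25.0
```

```bash
python3 - <<'E'
from g import *
p,T=tool(Rs,ct,0.0,.15); rel(p,T); print(readout.observe()['force'])
E
```

```text
shift [ 0.0586 -0.1943 -0.0464] turn [-0.5541 -0.1003  0.0206] | mm [  43.9 -145.7  -34.8] deg [-33.25  -6.02   1.23] q [ 0.22  0.22 -0.51  1.7   0.32  1.28 -0.19] t 6.15
[-0.88375731 -0.35321486 -2.72891205]
```

{"api": "move_arm", "payload": {
  "series": [
    [0.01,-0.033,0,-0.092,-0.017,0.003],
    [0.02,-0.066,0,-0.184,-0.034,0.006],
    [0.03,-0.099,0,-0.276,-0.05,0.01],
    [0.04,-0.132,0,-0.368,-0.067,0.014],
    [0.05,-0.165,0,-0.46,-0.084,0.017]
  ]
}}

```text
clock: 6.65
position: [0.5571, -0.1544, 0.2816]
ee_rot: [1.611, 1.976, -0.571]
force: [0.4, -0.2, -1.8]
width: 0.643
gripper_force: 25.0
```

{"api": "move_arm", "payload": {
  "series": [
    [0.005,-0.015,0,-0.05,-0.009,0.002],
    [0.009,-0.029,0,-0.094,-0.016,0.003],
    [0.009,-0.029,0,-0.094,-0.016,0.003],
    [0.009,-0.029,0,-0.094,-0.016,0.003],
    [0.009,-0.029,0,-0.094,-0.016,0.003]
  ]
}}

```text
clock: 7.15
position: [0.5639, -0.1756, 0.2823]
ee_rot: [1.553, 1.909, -0.637]
force: [-0.1, -0.4, -1.1]
width: 0.647
gripper_force: 25.0
```

```bash
python3 - <<'E'
from g import *
p,T=tool(Rs,ct,0.0,.15); rel(p,T); print(readout.observe()['force'])
o=[]
for n in('side','top'):
    im,d,c=grab(n); o.append(im[60:220,170:330] if n=='side' else im[60:220,270:430])
cv2.imwrite('pics/turned.png',cv2.resize(np.hstack(o)[...,::-1],(800,400),interpolation=cv2.INTER_CUBIC))
E
```

```text
shift [-0.0007 -0.0017 -0.0471] turn [-0.0051  0.0002  0.0004] | mm [ -0.5  -1.3 -35.3] deg [-0.31  0.01  0.03] q [ 0.02  0.32 -0.42  1.84  0.92  1.34 -0.57] t 7.15
[-0.11996735 -0.40995827 -1.07991879]
```

View pics/turned.png

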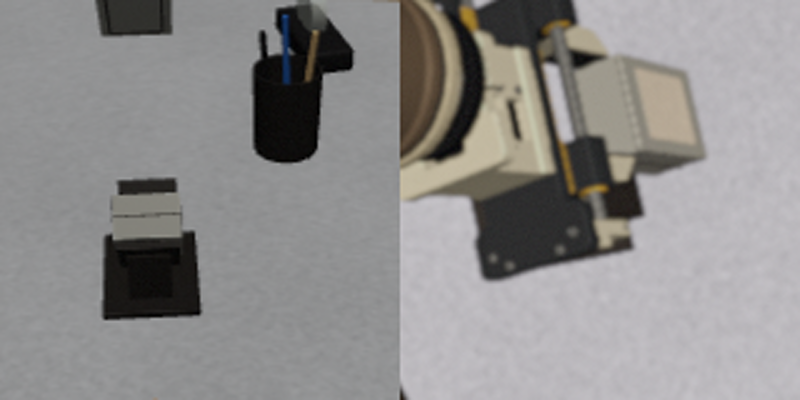

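The turned box is at (640,110) in the right half, with its white label outward at (668,103). The stacked box is undisturbed at (145,215). Now I'll measure the held box's pose against the tool.

```bash
python3 - <<'E'
from g import *
z=np.load('/tmp/top.npz'); im,d=z['im'],z['d']; p=cloud(d,z)
o=readout.observe(); T=R.from_rotvec(o['ee_rot']).as_matrix(); P=o['position']
# tool coords -> box coords: bx=tool y, by=tool z, bz=-tool x
q=(p-P)@T; b=np.stack([q[...,1],q[...,2]-.003,-q[...,0]],-1)
m=(d>0)&(abs(b[...,2]+.02)<.006)&(abs(b[...,0])<.06)&(abs(b[...,1])<.08)
f=b[m]; n=np.linalg.svd(f-f.mean(0),full_matrices=False)[2][2]
r=cv2.minAreaRect(f[:,:2].astype(np.float32)); print(m.sum(),n.round(3),f.mean(0).round(4),r)
print(np.percentile(f,[1,99],axis=0).round(4))
E
```

```text
27 [ 1.    -0.005  0.017] [-0.0291  0.0228 -0.0182] ((-0.02904651314020157, 0.021188395097851753), (0.04185076057910919, 0.0010314852697774768), 89.6458511352539)
[[-0.0296  0.0011 -0.0238]
 [-0.0286  0.042  -0.0142]]
```

```bash
cat > held.py <<'E'
from g import *
z=np.load('/tmp/top.npz'); im,d=z['im'],z['d']; p=cloud(d,z)
o=readout.observe(); T=R.from_rotvec(o['ee_rot']).as_matrix(); P=o['position']
q=(p-P)@T; b=np.stack([q[...,1],q[...,2]-.0*1+OFF+.019,q[...,0]],-1)
m=(d>0)&(abs(b[...,2]+.02)<.008)&(abs(b[...,0])<.04)&(abs(b[...,1])<.07)
f=b[m]; c=np.median(f,0); g=f
for _ in range(3):
    n=np.linalg.svd(g-g.mean(0),full_matrices=False)[2][2]; k=abs((f-g.mean(0))@n)<.002; g=f[k]
r=cv2.minAreaRect(g[:,:2].astype(np.float32)); print(len(g),n.round(3),g.mean(0).round(4),r)
print(np.percentile(g,[1,99],axis=0).round(4))
E
python3 held.py
```

```text
994 [ 0.001  0.037 -0.999] [ 0.     -0.0056 -0.0174] ((0.0006348192691802979, -0.0014525912702083588), (0.060399264097213745, 0.0918734148144722), 0.4790416657924652)
[[-0.0289 -0.0465 -0.0197]
 [ 0.0298  0.0423 -0.0147]]
```

```bash
cat >> g.py <<'E'
ct=np.array([.5583,-.151,.0668])-.04*Rs[:,2]
def place(back,outn,e=(.0005,-.0015,.0026),tilt=-.037):
    F=Rs@R.from_rotvec([tilt,0,0]).as_matrix()
    c=ct-back*Rs[:,1]-outn*Rs[:,2]
    P=c-F@(np.array(e)-[0,OFF+.019,0]); return P,np.stack([F[:,2],F[:,0],F[:,1]],1)
E
python3 -c "
from g import *
rel(*place(.025,.025))"
```

```text
shift [-0.0003 -0.0048 -0.1991] turn [-0.0393 -0.0063  0.0006] | mm [  -0.2   -3.6 -149.3] deg [-2.36 -0.38  0.04] q [ 0.02  0.32 -0.42  1.84  0.93  1.34 -0.57] t 7.25
```

{"api": "move_arm", "payload": {
  "series": [
    [0,-0.005,-0.04,-0.039,-0.006,0.001],
    [0,-0.005,-0.08,-0.039,-0.006,0.001],
    [0,-0.005,-0.12,-0.039,-0.006,0.001],
    [0,-0.005,-0.16,-0.039,-0.006,0.001],
    [0,-0.005,-0.199,-0.039,-0.006,0.001]
  ]
}}

```text
clock: 7.75
position: [0.5642, -0.1796, 0.1323]
ee_rot: [1.527, 1.879, -0.665]
force: [0.7, 0.5, -1.5]
width: 0.645
gripper_force: 25.0
```

{"api": "move_arm", "payload": {
  "series": [
    [0,0,0,0,0,0],
    [0,0,0,0,0,0]
  ]
}}

```text
clock: 7.95
position: [0.5642, -0.1797, 0.1337]
ee_rot: [1.526, 1.88, -0.667]
force: [0.3, -0.6, -1.1]
width: 0.647
gripper_force: 25.0
```

```bash
python3 - <<'E'
from g import *
grab('top'); im,_,_=grab('side')
cv2.imwrite('pics/above.png',cv2.resize(im[90:210,180:310,::-1],(650,600),interpolation=cv2.INTER_CUBIC))
rel(*place(.025,.025)); rel(*place(.002,.001))
E
python3 held.py
```

```text
shift [-0.0015  0.0002 -0.002 ] turn [ 0.0003  0.0015 -0.0004] | mm [-1.1  0.1 -1.5] deg [ 0.02  0.09 -0.02] q [-0.04  0.53 -0.38  2.    1.11  1.21 -0.93] t 8.05
shift [-0.0017  0.0011 -0.0463] turn [ 0.0003  0.0015 -0.0004] | mm [ -1.3   0.8 -34.7] deg [ 0.02  0.09 -0.02] q [-0.04  0.53 -0.38  2.    1.11  1.21 -0.93] t 8.05
781 [-0.004 -0.044  0.999] [-0.0005 -0.0036 -0.0164] ((-6.56619668006897e-05, -0.00030909478664398193), (0.09313985705375671, 0.060235582292079926), 89.98640441894531)
[[-0.0298 -0.0453 -0.0191]
 [ 0.0289  0.0429 -0.0132]]
```

View pics/above.png

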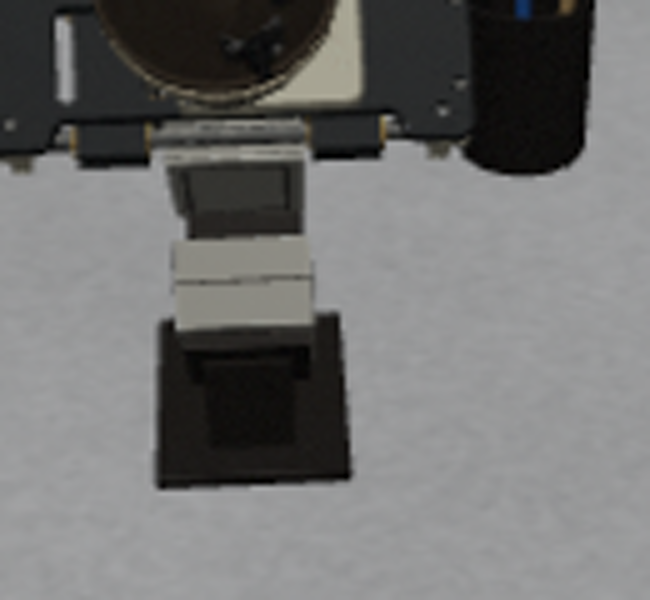

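The held box is at about (235,185) in the crop, directly above the stacked box (245,285) and parallel to it. I'll lower it in small steps, watching the force.

{"api": "move_arm", "payload": {
  "series": [
    [0,0,-0.01,0,0,0],
    [-0.001,0,-0.02,0,0,0],
    [-0.001,0,-0.028,0,0,0],
    [-0.001,0,-0.034,0,0,0],
    [-0.001,0,-0.037,0,0,0]
  ]
}}

```text
clock: 8.55
position: [0.563, -0.1798, 0.1047]
ee_rot: [1.525, 1.88, -0.668]
force: [-0.1, 0.3, -2.2]
width: 0.648
gripper_force: 25.0
```

{"api": "move_arm", "payload": {
  "series": [
    [0,0,-0.002,0,0,0],
    [0,0,-0.004,0,0,0],
    [0,0,-0.004,0,0,0]
  ]
}}

```text
clock: 8.85
position: [0.5632, -0.1797, 0.1023]
ee_rot: [1.526, 1.879, -0.667]
force: [-0.2, -0.1, -1.5]
width: 0.644
gripper_force: 25.0
```

{"api": "move_arm", "payload": {
  "series": [
    [0,0,-0.002,0,0,0],
    [0,0,-0.004,0,0,0],
    [0,0,-0.004,0,0,0]
  ]
}}

```text
clock: 9.15
position: [0.5631, -0.1798, 0.0992]
ee_rot: [1.526, 1.879, -0.667]
force: [-0.3, 0.4, -2.5]
width: 0.646
gripper_force: 25.0
```

```bash
python3 - <<'E'
from g import *
rel(*place(.0,.0)); print(readout.observe()['force'])
E
```

```text
shift [ 0.0008  0.0004 -0.0016] turn [ 0.0006 -0.001  -0.0005] | mm [ 0.6  0.3 -1.2] deg [ 0.03 -0.06 -0.03] q [-0.05  0.59 -0.37  2.03  1.15  1.18 -1.  ] t 9.15
[-0.27784521  0.36675009 -2.46093978]
```

{"api": "move_arm", "payload": {
  "series": [
    [0,0,-0.0015,0,0,0],
    [0,0,-0.0015,0,0,0]
  ]
}}

```text
clock: 9.35
position: [0.5632, -0.1796, 0.0982]
ee_rot: [1.526, 1.88, -0.667]
force: [0.0, 0.2, -1.1]
width: 0.644
gripper_force: 25.0
```

{"api": "move_arm", "payload": {
  "series": [
    [0,0,-0.0015,0,0,0],
    [0,0,-0.0015,0,0,0]
  ]
}}

```text
clock: 9.55
position: [0.5632, -0.1792, 0.0976]
ee_rot: [1.525, 1.879, -0.667]
force: [-3.9, 4.2, 5.3]
width: 0.648
gripper_force: 25.0
```

{"api": "move_arm", "payload": {
  "series": [
    [0,0,-0.0015,0,0,0],
    [0,0,-0.0015,0,0,0]
  ]
}}

```text
clock: 9.75
position: [0.5633, -0.1793, 0.0974]
ee_rot: [1.525, 1.878, -0.667]
force: [-7.1, 6.0, 12.9]
width: 0.647
gripper_force: 25.0
```

Both the ledge and the stacked box are touching, so I'll ease off a little and open.

{"api": "move_arm", "payload": {
  "series": [
    [0,0,0.001,0,0,0],
    [0,0,0.001,0,0,0],
    [0,0,0.001,0,0,0]
  ],
  "squeeze": 6
}}

```text
clock: 10.05
position: [0.5633, -0.1793, 0.0972]
ee_rot: [1.525, 1.879, -0.666]
force: [-3.6, 3.8, 6.2]
width: 0.655
gripper_force: 6.0
```

{"api": "move_arm", "payload": {
  "series": [
    [0,0,0,0,0,0],
    [0,0,0,0,0,0],
    [0,0,0,0,0,0],
    [0,0,0,0,0,0],
    [0,0,0,0,0,0]
  ],
  "claw": 0.75
}}

```text
clock: 10.55
position: [0.5632, -0.1799, 0.0967]
ee_rot: [1.526, 1.879, -0.667]
force: [-0.1, -0.6, -0.3]
width: 0.871
gripper_force: 0.0
```

```bash
python3 - <<'E'
from g import *
grab('top'); o=readout.observe(); print(o['width'],o['force'])
p,T=tool(Rs,ct); P=o['position']-.13*R.from_rotvec(o['ee_rot']).as_matrix()[:,2]; rel(P,R.from_rotvec(o['ee_rot']).as_matrix())
E
python3 held.py
```

```text
0.8747710467038929 [-0.102529   -0.90947698  0.03661342]
shift [-0.0259  0.1244  0.1179] turn [0. 0. 0.] | mm [-19.4  93.3  88.4] deg [0. 0. 0.] q [-0.06  0.59 -0.37  2.03  1.16  1.18 -1.01] t 10.6
744 [-0.003  0.034 -0.999] [ 0.0004 -0.0061 -0.0178] ((0.0005662944167852402, -0.0031066834926605225), (0.06006837263703346, 0.09283068031072617), 0.3666951060295105)
[[-0.0286 -0.0479 -0.0204]
 [ 0.03    0.0413 -0.0148]]
```

Released, and the box hasn't moved. I'll withdraw along the fingers.

{"api": "move_arm", "payload": {
  "series": [
    [-0.004,0.018,0.017,0,0,0],
    [-0.009,0.044,0.042,0,0,0],
    [-0.015,0.073,0.07,0,0,0],
    [-0.021,0.1,0.095,0,0,0],
    [-0.026,0.124,0.118,0,0,0]
  ]
}}

```text
clock: 11.1
position: [0.5435, -0.0856, 0.1861]
ee_rot: [1.526, 1.88, -0.666]
force: [-0.2, 0.9, -0.2]
width: 0.874
gripper_force: 0.0
```

{"api": "move_arm", "payload": {
  "series": [
    [-0.01,0.04,0.06,0,0,0],
    [-0.02,0.08,0.12,0,0,0],
    [-0.03,0.12,0.18,0,0,0],
    [-0.03,0.12,0.18,0,0,0],
    [-0.03,0.12,0.18,0,0,0]
  ]
}}

```text
clock: 11.6
position: [0.5217, 0.0051, 0.3215]
ee_rot: [1.525, 1.88, -0.661]
force: [0.3, -0.8, 0.4]
width: 0.874
gripper_force: 0.0
```

```bash
python3 - <<'E'
from g import *
a,_,_=grab('side'); b,d,c=grab('top')
cv2.imwrite('pics/end.png',cv2.resize(np.hstack([a[90:210,170:290],b[90:210,280:400]])[...,::-1],(800,400),interpolation=cv2.INTER_CUBIC))
for n in('side','top'):
    z=np.load(f'/tmp/{n}.npz'); p=cloud(z['d'],z); q=(p-np.array([.5583,-.151,.0668]))@Rs
    for nm,(ax,v) in dict(label=(2,-.06),end=(1,-.045)).items():
        m=(z['d']>0)&(abs(q[...,ax]-v)<.006)&(abs(q[...,0])<.04)&(abs(q[...,1])<.06)&(q[...,2]>-.07)&(q[...,2]<.025)
        if m.sum()>50:
            f=q[m]; N=np.linalg.svd(f-f.mean(0),full_matrices=False)[2][2]
            print(n,nm,m.sum(),N.round(3),np.percentile(f,[1,50,99],axis=0).round(4).tolist())
E
```

```text
side label 69 [0.001 0.249 0.969] [[-0.03, -0.0475, -0.0601], [-0.0058, -0.0435, -0.0568], [0.0269, -0.0391, -0.054]]
side end 982 [ 0.003 -1.     0.002] [[-0.031, -0.0476, -0.0586], [-0.0014, -0.0435, -0.0194], [0.0276, -0.0396, 0.02]]
top label 815 [-0.006 -0.011 -1.   ] [[-0.0303, -0.0462, -0.0615], [-0.0015, -0.0078, -0.0595], [0.029, 0.0434, -0.0542]]
top end 1125 [0.    1.    0.006] [[-0.0303, -0.0476, -0.0604], [-0.0009, -0.0446, -0.0233], [0.029, -0.0395, 0.0195]]
```

View pics/end.png

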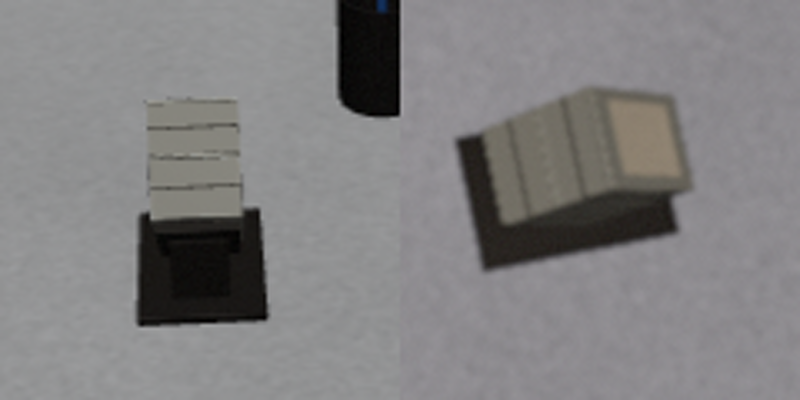

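The box sits flush and closed on the stacked box, at about (195,130) and (600,150), label out, aligned within about 2 mm. I'll hand it in.

```bash
python3 -c "
from cell import ticket; print(ticket.sign_off())"
```

```text
the job is handed in; nothing more can be done
None
```

The job is handed in (no verdict was shown): the oblong box is turned over and stacked lid down on the stacked box, closed and aligned to about 2 mm in the last images, and the gripper is clear.

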